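Stamp a block through the press guard

TASK

Push the black upright handle of the little blue hand press straight in until its slide stops, so that the slide carries the metal block under the stamp. Then reach down through the window of the yellow guard and press the red lever all the way down with the fingertips, keep it down for about a second, let it spring back up and draw clear. Do not work the lever before the block is in, never touch the yellow guard, do not touch the block itself, lift nothing, and leave the things lying around the press where they are.

Things in the scene. Friction and masses are not known exactly. Their poses are not given: they have to be found in the camera images.
- press: Blue hand press on a wooden plinth of varying height (6 to 36 mm), fixed. Origin: underside of its base plate, on the plinth; heights below count from here. +x is the feed direction (the way the handle is pushed), +y left of that. Base plate 12 mm thick. A channel 25 mm wide, walls 12 mm high, runs along x from -57 mm to a stop at 69 mm. The stamp hangs above x = 50 mm, y = 0.
- guard: Yellow guard fixed to the press, same origin and axes as press; not to be touched. Covers x = -20 to 130 mm, y = -70 to 70 mm. Top: level sheet 4 mm thick, upper side 120 mm above the press origin, on four posts with clear side panes. Its one window is open from x = -2 to 82 mm and y = -48 to 48 mm, above the red lever. The side towards the handle is open below the sheet.
- press_lever (a joint): Red lever, angle in rad: 0 = up (sprung), 0.27 = fully down on its stop. It takes about 3 N at the paddle to start it and about 11 N to hold it fully down; it springs back when released.
- paddle_top (a point): Centre of the upper face of the red lever's paddle (28 mm along press x by 26 mm along press y), at press x = 40 mm, y = 0. With the lever up it lies about 111 mm above the press origin (9 mm below the top of the guard); fully down it is about 20 mm lower, at 91 mm. It moves with the lever.
- feed_slide (a joint): Feed slide, m: 0 = pulled out, 0.084 = pushed home on its stop; stays where it is left (1 to 2 N friction). Its nose pushes the block ahead of it along the channel.
- handle_face (a point): Centre of the near face (towards press -x, the side to push) of the slide's upright black handle: a plate 26 mm wide (press y), 12 mm thick, standing from 18 to 86 mm above the press origin. This point is 57 mm above the press origin and moves with the slide; pushed home it is at press x = -71 mm, 51 mm before the guard.
- stamp_pad: Round brass stamp pad, 18 mm across, sprung, that comes down on the block when the lever is pressed; origin at the centre of its underside, 39 mm above the press origin when up.
- metal_block: Loose grey grooved metal block, 36 mm along the channel, 22 mm wide, 15 mm tall, lying in the channel in front of the guard; origin at the centre of its underside.
- block_mid (a point): Centre of the metal block, 7.5 mm above its underside. Fed in, it lies at press x of about 50 mm.
- wax: Bystander: small orange-brown wax block, 30x56x22 mm, loose; origin under its centre.
- pliers: Bystander: plated spring pliers lying flat, 57x124x15 mm, loose; origin under its centre.
- glue: Bystander: white glue bottle with red spout, 45 mm across, 104 mm tall, loose; origin under its centre.
- tape: Bystander: small black tape roll, 46 mm across, 18 mm tall, loose; origin under its centre.
- pen: Bystander: short black marker, 14x50 mm, loose; origin under its centre.
- brush: Bystander: stubby brush with a wooden handle, 21x94 mm, loose; origin under its centre.

How it is judged (in metres and radians):
On the way, in this order (a step that is already met when the one before it is completed fails the run):
1. the slide is fully home with the block under the stamp, the lever still up (value of joint feed_slide above 0.079 m and x of block_mid in the frame of press between 0.043 and 0.057 m and z of block_mid in the frame of press below 0.025 m and value of joint press_lever below 0.05 rad), for 0.1 s.
2. the lever is held down and the stamp presses on the block, for half a second (value of joint feed_slide above 0.079 m and x of block_mid in the frame of press between 0.043 and 0.057 m and z of block_mid in the frame of press below 0.025 m and value of joint press_lever above 0.22 rad and contact force between stamp_pad and metal_block above 1 N), for 0.5 s.
At the end, for the whole second after the job is handed in: The slide is home (over 79 mm of its 84 mm), the metal block lies in the channel within 7 mm of the stamp's centre, at rest, and the lever is back up (under 0.03 rad) (value of joint feed_slide above 0.079 m and x of block_mid in the frame of press between 0.043 and 0.057 m and z of block_mid in the frame of press below 0.025 m and value of joint press_lever below 0.03 rad and linear speed of metal_block below 0.01 m/s); the robot touches nothing.
It fails at once if the robot touches the yellow guard (contact force between any of the fingers, the arm and guard above 0.5 N).
It fails at once if the robot touches the metal block (contact force between any of the fingers, the arm and metal_block above 0.5 N).
It fails at once if the lever is worked before the slide is home (value of joint press_lever above 0.08 rad and value of joint feed_slide below 0.075 m).
It fails at once if the block is lifted out of the channel (z of block_mid in the frame of press above 0.03 m).
It fails at once if a bystander is moved by more than 15 mm (distance of any of wax, pliers, glue, tape, pen, brush from where it was at the start of the episode above 0.015 m).
It also fails if it takes over 48 s, if anything falls off the work surface, if the arm or the gripper's body presses on something with over 40 N, if the wrist force passes 120 N, or if a joint passes its speed limit or range.

ROBOT

A 6-joint arm with a two-finger parallel gripper is mounted at the origin on a cart in front of the work surface, level with it; the furniture and walls round the work are solid. World frame = base frame: x ahead of the robot, y to its left, z up, the work surface at z = 0. Lengths are in mm, angles in rad, forces in N, time in s.
With the tool pointing down it reaches from about 350 to 725 mm from the base axis. Payload 4.3 kg.
Tool frame: the origin (TCP) lies at the very end of the fingers, on their centre line; the grasp point (between the pads) lies 19 mm behind it; z points along the fingers, y is the line along which they close (so a half turn about z gives the same grasp; the last joint's range is limited). The gripper opens to 85 mm and grips with 20 to 120 N. Pads are 22 mm wide; open, the fingers measure 114 mm over their backs; the gripper's body (76 mm by 85 mm) begins 54 mm behind the grasp point. The pads swing forward as they close: fully open they stand 13 mm farther back than shut.
Start: joints at [1.026, 0.377, 0.081, 1.274, 0, 1.46], TCP at [242.22, 521.536, 204.029] pointing down, gripper open.
Joint ranges: [-2.72, 2.72], [-0.84, 1.66], [-1.02, 1.22], [-1.77, 2.12], [-1.37, 1.28], [-3.14, 3.14]. Speed limits (rad/s): [2.57, 2.57, 3.14, 3.14, 3.14, 3.14].

INTERFACE

Orientations are given as a 3x3 rotation matrix whose columns are the frame's x, y, z axes.
In Python, from station import robot, kin, cams, workorder gives the robot as it stands. Calls block until the motion is done:
- robot.reach(position, orientation): joint-space move of the TCP to a pose.
- robot.move_straight(position, ori=None, rate=150): straight line of the TCP; ori=None keeps the orientation; rate is the mean speed in mm/s.
- robot.movej(angles): joint-space move.
- robot.gripper_open() and robot.close(): open the fingers fully, or close them until they stop; the grip force is fixed at half the most.
- robot.dwell(seconds).
- kin.inverse_kinematics(position, orientation): joint angles nearest the present ones, or None.
- cams.get_image(name): name is "scene" or "top"; returns a dict with "image" (480x640x3 uint8, red, green, blue), "vfov" (degrees; the focal length in pixels is half the picture's height over the tangent of half this angle, whatever the lens; pixels are square), "cx", "cy" (the principal point, pixels), "R" (3x3) and "t" (3): a world point X has camera coordinates R X + t. Camera axes: x right, y down, z forward; pixel columns grow to the right and rows downward; lengths in mm; the calibration is good to about 2 mm. A picture is of the moment at which its call begins. There is no depth.
A pose or a line that the arm cannot do raises robot.MotionError and nothing moves.
- workorder.finish_job(): hands the job in; it is judged then, once.
Readings, each from a call of its own:
- robot.current_clock(): time.
- robot.current_qpos(): joint angles.
- robot.current_dq(): joint speeds.
- robot.current_joint_efforts(): joint torques, N m.
- robot.current_tool_pos(): TCP position.
- robot.current_ee_rot(): TCP orientation.
- robot.current_force(): force on the tool from outside, world axes, zero at the start.
- robot.current_ft_torque(): the same for the moment, N m.
- robot.current_width(): finger opening in mm.
- robot.current_finger_force(): force on a finger pad.
Only numpy, scipy, OpenCV 4.12 (cv2) and the standard library are available. Lean on these libraries where they do the work, as an engineer would, in place of code of your own. Each camera call takes 0.05 s, during which the arm holds its last target. There are 200 camera calls.

## Working session

There is one attempt and no reset: what is moved stays moved. The work goes in short steps, each a Python script; the robot and the scene stay as the last script left them, time stands still between calls to the robot, and variables do not carry over. Pictures are saved under pics/ and viewed, at most 10 in all, crops included, and the job is handed in when it is done.

```bash
mkdir -p pics
python3 - <<'E'
from station import robot,kin,cams
import cv2,numpy as np
for n in("scene","top"):
    d=cams.get_image(n); cv2.imwrite(f"pics/{n}0.png",d["image"][:,:,::-1])
    print(n,d["vfov"],d["cx"],d["cy"],np.round(d["R"],4).tolist(),np.round(d["t"],1).tolist())
    np.savez(f"{n}.npz",**d)
print(robot.current_ee_rot(),robot.current_clock())
E
```

```text
scene 56.016212271809046 317.5019479906024 237.15619527643307 [[-0.7649, -0.6436, 0.0258], [-0.2852, 0.3025, -0.9095], [0.5775, -0.7031, -0.415]] [681.0, 150.9, 833.6]
top 49.11114950327449 320.4037083264117 246.11032440658184 [[-0.0265, -0.9996, -0.0008], [-0.9975, 0.0265, -0.0651], [0.0651, -0.0009, -0.9979]] [398.0, 573.3, 979.5]
[[-9.06944709e-01  4.21248648e-01 -9.33379447e-04]
 [ 4.21249638e-01  9.06943398e-01 -1.55411359e-03]
 [ 1.91854078e-04 -1.80268086e-03 -9.99998357e-01]] 0.1
```

View pics/scene0.png

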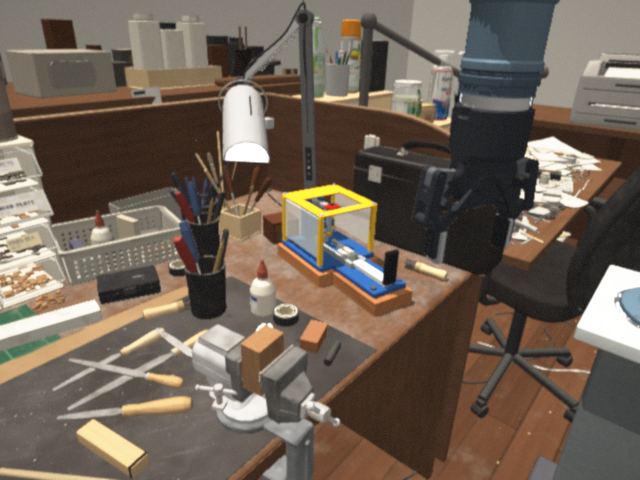

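View pics/top0.png

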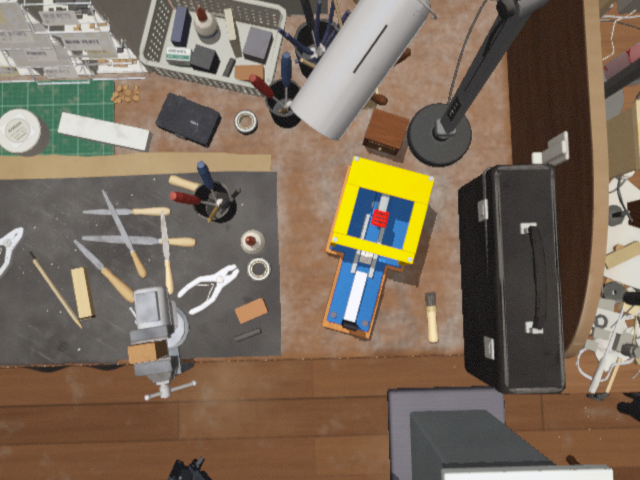

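The scene image shows the press centre at about (335,245) with the handle at (391,266). In the top image the guard spans (335..433,157..262), with the lever at (381,217) and the handle at (350,322). I'll enlarge both.

Run:
```python
import cv2
a=cv2.imread("pics/top0.png")[145:345,310:450]; cv2.imwrite("pics/topc.png",cv2.resize(a,None,fx=3,fy=3,interpolation=cv2.INTER_CUBIC))
a=cv2.imread("pics/scene0.png")[180:320,270:460]; cv2.imwrite("pics/scenec.png",cv2.resize(a,None,fx=4,fy=4,interpolation=cv2.INTER_CUBIC))
```

```text
(no output)
```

View pics/topc.png

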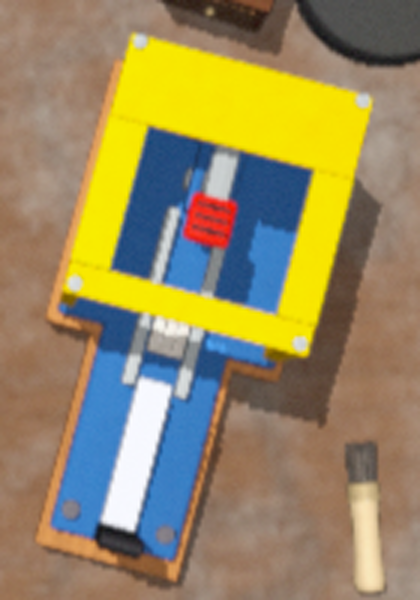

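View pics/scenec.png

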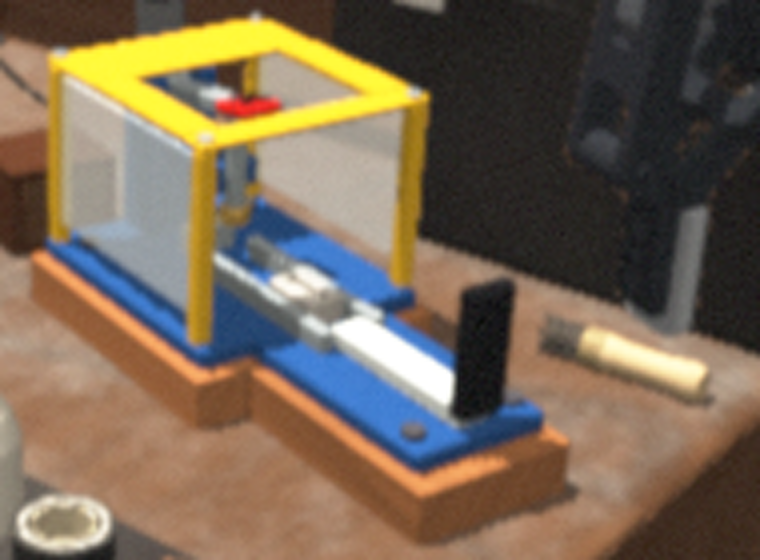

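The top crop gives the guard's sheet corners at about (131,33), (373,98), (308,356) and (64,294), and the paddle at (211,219). The scene crop gives sheet corners (48,57), (255,15), (429,95) and (203,145), and the handle top at (461..514,285). Next I'll fit the press pose.

```bash
cat > fit.py <<'E'
import numpy as np
from scipy.optimize import least_squares
C={n:np.load(n+".npz") for n in("top","scene")}
def proj(n,X):
    d=C[n]; p=np.atleast_2d(X)@d["R"].T+d["t"]; f=240/np.tan(np.radians(float(d["vfov"]))/2)
    return p[:,:2]/p[:,2:]*f+[float(d["cx"]),float(d["cy"])]
def W(q,P):
    c,s=np.cos(q[3]),np.sin(q[3]); return np.atleast_2d(P)@np.array([[c,-s,0],[s,c,0],[0,0,1]]).T+q[:3]
if __name__=="__main__":
    P=np.array([[130,70,120],[130,-70,120],[-20,-70,120],[-20,70,120]])
    T=np.array([[131,33],[373,98],[308,354],[64,294]])/3+[310,145]
    P2=np.vstack([P,[[40,0,111]]]); T=np.vstack([T,np.array([[211,219]])/3+[310,145]])
    S=np.array([[48,57],[255,15],[429,95],[203,145]])/4+[270,180]
    r=lambda q:np.r_[(proj("top",W(q,P2))-T).ravel(),(proj("scene",W(q,P))-S).ravel()]
    o=least_squares(r,[580,290,20,0]); print(o.x,np.round(o.fun.reshape(-1,2),2).tolist())
    q=o.x; np.save("q.npy",q)
    H=[[-155,13,86],[-155,-13,86],[-155,0,57],[40,0,111]]
    print(((proj("top",W(q,H))-[310,145])*3).round(),((proj("scene",W(q,H))-[270,180])*4).round())
    print(W(q,H+[[-71,0,57]]).round(1))
E
python3 fit.py
```

```text
[ 5.80512573e+02  2.92153310e+02  2.77570242e+01 -2.79988737e-01] [[-0.2, 0.03], [0.44, -0.89], [0.56, 0.8], [-0.24, -0.41], [-0.0, 0.87], [-0.95, -0.34], [0.47, 0.25], [-0.14, 0.0], [-0.19, 0.4]]
[[100. 552.]
 [144. 564.]
 [119. 553.]
 [211. 222.]] [[480. 293.]
 [523. 280.]
 [496. 344.]
 [248. 100.]]
[[435.1 347.5 113.8]
 [428.  322.5 113.8]
 [431.5 335.   84.8]
 [619.  281.1 138.8]
 [512.3 311.8  84.8]]
```

```bash
cat > h.py <<'E'
import numpy as np
from station import robot,kin,cams,workorder
from fit import W
q=np.load("q.npy"); c,s=np.cos(q[3]),np.sin(q[3])
O=np.array([[-c,-s,0],[-s,c,0],[0,0,-1.]])
w=lambda x,y,z:W(q,[x,y,z])[0]
def loc():
    d=robot.current_tool_pos()-q[:3]; return np.round([c*d[0]+s*d[1],-s*d[0]+c*d[1],d[2]],1)
def F():
    f=np.array(robot.current_force()); return np.round([c*f[0]+s*f[1],-s*f[0]+c*f[1],f[2]],1)
E
python3 - <<'E'
from h import *
robot.close()
robot.reach(w(-200,0,175),O); 
robot.move_straight(w(-200,0,50),rate=120)
print(loc(),F(),robot.current_clock(),robot.current_qpos(),robot.current_width())
for x in(-185,-178,-172,-168,-164,-160,-156):
    robot.move_straight(w(x,0,50),rate=60); print(loc(),F())
    if abs(F()[0])>0.8: break
import cv2
cv2.imwrite("pics/a.png",cv2.resize(cams.get_image("scene")["image"][150:320,250:470,::-1],None,fx=3,fy=3))
print(robot.current_clock())
E
```

```text
[-199.6    0.7   50.8] [1.2 0.4 0.6] 2.9667 [ 6.08342406e-01  3.43321654e-01 -3.05706935e-01  9.20266078e-01
  3.17806026e-05  8.88100999e-01] -0.1626215979497298
[-1.843e+02  1.000e-01  5.020e+01] [-0.3  0.4  0.6]
[-177.6    0.    50. ] [-0.1  1.2 -0.4]
[-1.717e+02  1.000e-01  5.000e+01] [ 0.3 -0.5 -0.7]
[-1.678e+02  1.000e-01  5.000e+01] [0.1 0.4 0.6]
[-163.8   -0.    49.9] [0.1 0.3 0.9]
[-159.7    0.    50. ] [ 0.4  0.3 -0. ]
[-155.6    0.    50. ] [ 0.2 -0.5  0.2]
4.9333
```

View pics/a.png

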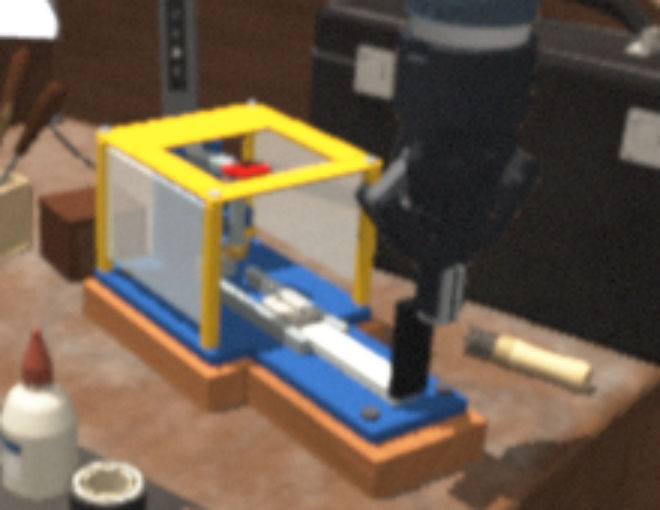

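The crop shows the closed fingertips right behind the handle at (430,300), aligned with it. I'll push now.

Run:
```python
from h import *
robot.move_straight(w(-92,0,50),rate=45); print(loc(),F(),robot.current_clock())
for x in np.arange(-90,-68,1.5):
    robot.move_straight(w(x,0,50),rate=30); f=F(); print(loc(),f)
    if abs(f[0])>10: break
print(robot.current_clock())
import cv2
cv2.imwrite("pics/b.png",cv2.resize(cams.get_image("scene")["image"][150:320,250:470,::-1],None,fx=3,fy=3))
```

```text
[-91.8   0.4  50.1] [ 0.8 -0.1 -0.5] 6.5083
[-90.    0.3  50.1] [-0.6 -0.4  0.3]
[-88.4   0.3  50.1] [-1.2  0.4  0.4]
[-86.7   0.2  50.1] [-1.6  1.   0.1]
[-85.2   0.1  50. ] [-0.7  0.5  0.5]
[-83.8   0.   50. ] [-1.6  1.4  0.7]
[-82.3  -0.   50. ] [-0.3  0.7  0.6]
[-81.1  -0.   50. ] [-3.1  0.8  1.5]
[-81.   -0.   49.9] [-5.4  0.4  4. ]
[-81.   -0.   49.9] [-8.5  1.7  6.4]
[-80.9  -0.   49.9] [-12.4   0.6   7. ]
9.0083
```

View pics/b.png

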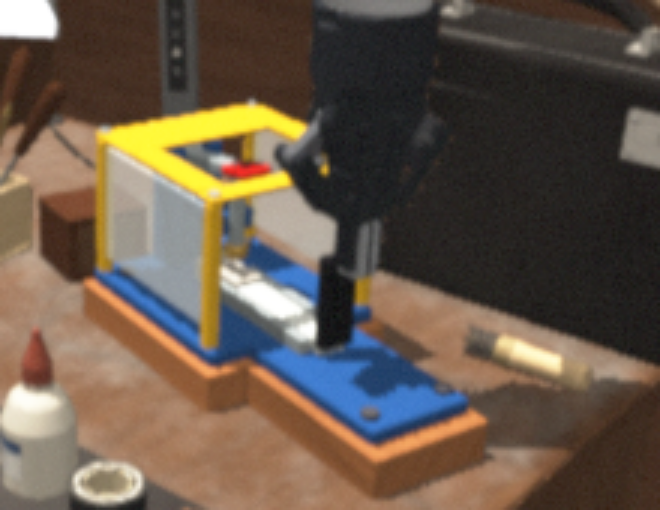

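The slide stopped firmly at TCP x≈-81, where home was predicted. Now I'll retreat, go over the window and press.

Run:
```python
from h import *
robot.move_straight(w(-125,0,50),rate=60); robot.move_straight(w(-125,0,170),rate=150)
robot.move_straight(w(40,0,170),rate=150); robot.move_straight(w(40,0,135),rate=100)
print(loc(),F(),robot.current_clock(),robot.current_ee_rot().round(3).tolist())
import cv2
im=[cams.get_image(n)["image"] for n in("scene","top")]
a=cv2.resize(im[0][150:300,240:440,::-1],(520,390)); b=cv2.resize(im[1][145:270,320:440,::-1],(280,292))
o=np.zeros((390,800,3),np.uint8); o[:,:520]=a; o[:292,520:]=b
cv2.imwrite("pics/c.png",o)
```

```text
[ 39.4  -0.  135.2] [-0.3 -0.3  0.5] 12.7167 [[-0.961, 0.276, -0.001], [0.276, 0.961, -0.0], [0.0, -0.0, -1.0]]
```

View pics/c.png

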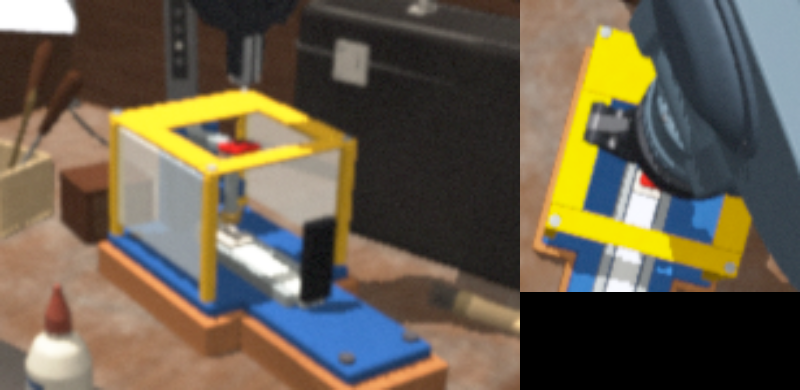

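Run:
```python
from h import *
from fit import proj
import cv2
for p in([40,0,135],[40,0,111],[-20,-70,120]): print(((proj("scene",w(*p))-[240,150])*2.6).round())
print(loc(),robot.current_clock())
d=cams.get_image("scene")["image"][150:210,300:360,::-1]
cv2.imwrite("pics/d.png",cv2.resize(d,(600,600),interpolation=cv2.INTER_CUBIC))
print(((proj("scene",w(40,0,135))-[300,150])*10).round())
```

```text
[[241. 114.]]
[[239. 143.]]
[[356. 140.]]
[ 40.3   0.4 136.1] 12.8167
[[325. 440.]]
```

View pics/d.png

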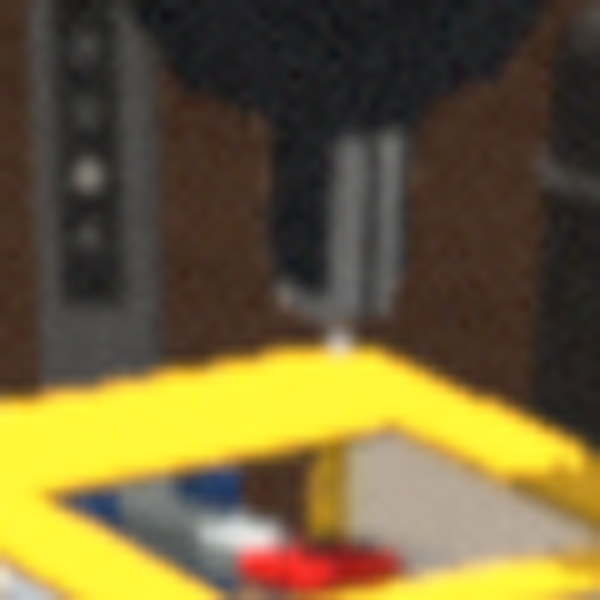

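Run:
```python
from h import *
from fit import proj
print("a",((proj("scene",w(-155.6,0,50))-[250,150])*3).round(),"b",((proj("scene",w(-81,0,50))-[250,150])*3).round(), ((proj("scene",w(-71,0,86))-[250,150])*3).round())
print(((proj("scene",w(40,0,160))-[300,150])*10).round(), robot.current_width(),F(),robot.current_tool_pos())
```

```text
a [[431. 359.]] b [[352. 311.]] [[346. 255.]]
[[330. 323.]] -0.13146515203998532 [-0.5  0.1  1. ] [619.48302544 281.38907057 163.92333201]
```

Visible fingertips sit about 24 mm higher than the reported TCP at (330,310), against a predicted (325,440). The same offset shows in the earlier pictures. I'll find the real contact by force while going straight down.

Run:
```python
from h import *
robot.move_straight(w(40,0,118),rate=80)
for z in np.arange(116,60,-2.):
    robot.move_straight(w(40,0,z),rate=40); f=F(); print(z,loc(),f)
    if f[2]>2.2: break
print(robot.current_clock())
import cv2
d=cams.get_image("scene")["image"][150:210,300:360,::-1]
cv2.imwrite("pics/e.png",cv2.resize(d,(600,600),interpolation=cv2.INTER_CUBIC))
```

```text
116.0 [4.010e+01 1.000e-01 1.163e+02] [-0.4 -0.3  0.4]
114.0 [ 39.9  -0.  113.9] [-0.7 -0.3 -0.7]
112.0 [ 3.990e+01 -1.000e-01  1.118e+02] [ 0.3 -1.3 -0.2]
110.0 [ 3.990e+01 -1.000e-01  1.098e+02] [0.5 0.4 0.1]
108.0 [ 3.990e+01 -1.000e-01  1.078e+02] [0.4 1.  0.1]
106.0 [ 3.990e+01 -1.000e-01  1.058e+02] [ 0.1  0.4 -0.3]
104.0 [ 3.990e+01 -1.000e-01  1.038e+02] [-0.4 -0.1  0.3]
102.0 [ 3.990e+01 -1.000e-01  1.018e+02] [ 1.1 -0.3 -0.2]
100.0 [39.9 -0.1 99.8] [ 1.  -0.6  1.2]
98.0 [39.9 -0.1 97.8] [ 0.5 -0.7  0.3]
96.0 [39.9 -0.1 95.8] [ 0.1  0.1 -0.7]
94.0 [39.9 -0.1 93.8] [ 0.4 -0.9 -0.5]
92.0 [39.9 -0.1 91.8] [ 0.4  1.1 -0.1]
90.0 [39.9 -0.1 89.8] [-0.9 -0.1  0.6]
88.0 [39.9 -0.1 87.8] [-0.1 -0.3 -0.2]
86.0 [39.9 -0.1 85.8] [-0.4  0.2 -0.4]
84.0 [40.   0.1 84.2] [-0.1 -1.1  2.5]
17.475
```

View pics/e.png

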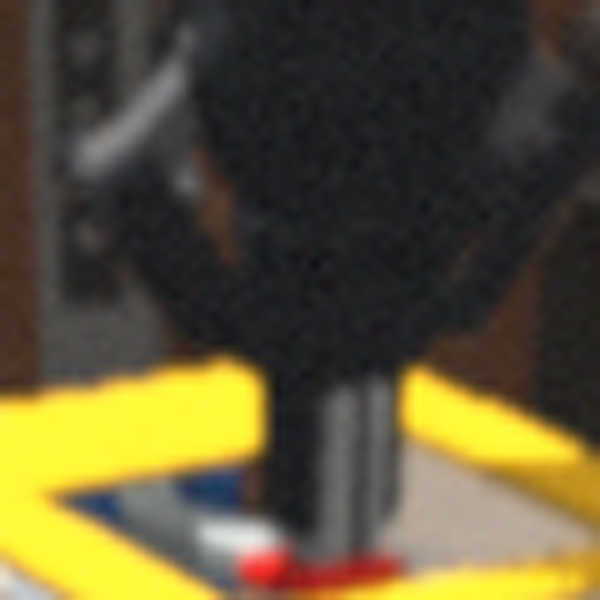

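The fingertips rest on the red paddle at (330,560), with contact at TCP z≈85 local. Now I'll press.

Run:
```python
from h import *
robot.move_straight(w(40,0,69),rate=40); print(loc(),F())
for z in np.arange(67.5,54,-1.5):
    robot.move_straight(w(40,0,z),rate=40); f=F(); print(z,loc(),f)
    if f[2]>18: break
im=cams.get_image("scene")["image"]
robot.dwell(1.1); print(loc(),F(),robot.current_clock())
import cv2
d=im[150:250,290:380,::-1]
cv2.imwrite("pics/f.png",cv2.resize(d,(540,600),interpolation=cv2.INTER_CUBIC))
```

```text
[39.6  0.4 69.1] [-3.6 -0.4  6.8]
67.5 [39.6  0.4 67.9] [-3.6 -0.3  8.3]
66.0 [39.6  0.4 66.6] [-4.5 -0.7  8.9]
64.5 [39.6  0.5 65.3] [-3.9 -0.1  9. ]
63.0 [39.7  0.5 64.4] [-5.  -1.4 12.5]
61.5 [39.8  0.6 64.2] [-5.9 -3.2 18. ]
60.0 [39.8  0.6 63.9] [-8.4 -4.2 22.3]
[39.8  0.6 63.9] [-8.7 -4.7 23.1] 20.7
```

View pics/f.png

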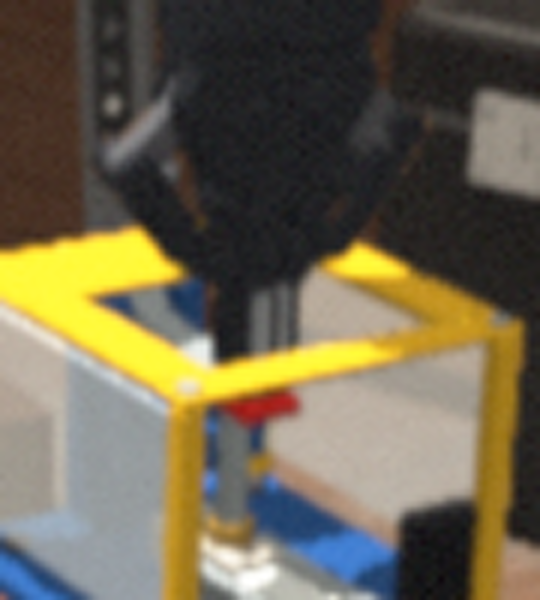

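The paddle is fully down at (265,405) and the brass stamp sits on the block at (235,540). It stopped firmly after about 21 mm of travel. Next: release, draw clear, check that the lever is back up by red-pixel position, and hand in.

Run:
```python
from h import *
robot.move_straight(w(40,0,85),rate=60); robot.move_straight(w(40,0,180),rate=90)
robot.move_straight(w(-125,0,185),rate=200); robot.dwell(0.5)
print(loc(),F(),robot.current_clock())
def red(im):
    c=im[195:240,315:350].astype(int); m=(c[...,0]>150)&(c[...,1]<70)&(c[...,2]<70); y,x=np.nonzero(m); return y.mean(),x.mean(),m.sum()
r0=red(np.load("scene.npz")["image"]); r1=red(cams.get_image("scene")["image"]); print(r0,r1)
if abs(r0[0]-r1[0])<1.5: print(workorder.finish_job())
```

```text
[-124.8   -0.   184.9] [-0.5 -0.3  0.7] 23.95
(np.float64(11.477272727272727), np.float64(16.272727272727273), np.int64(44)) (np.float64(11.418604651162791), np.float64(16.348837209302324), np.int64(43))
the job is handed in; nothing more can be done
None
```

I handed the job in at about 24 s: the slide was pushed home, the lever was held fully down on the block for over a second, the lever sprang back up, and the arm is clear; the judge's verdict was not returned.

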